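# Sort magnet spacer bars by length into sprung cradles

### The arm

A 6-joint arm with a two-finger parallel gripper is mounted at the origin on the work surface. World frame = base frame: x ahead of the robot, y to its left, z up, the work surface at z = 0. Lengths are in m, angles in rad, forces in N, time in s.
With the tool pointing down it reaches from about 0.3 to 1 m from the base axis. Payload 5.1 kg.
Tool frame: the origin (TCP) lies on the centre line of the jaws, within the pads' length; the fingertips stand 17 mm ahead of it and the grasp point (between the pads) lies 2 mm behind it (tcp_to_tips is the distance from the TCP to the fingertips, in m); z points along the fingers, y is the direction in which the jaws open and shut (so a half turn about z gives the same grasp; the last joint's range is limited). The gripper opens to 95 mm and grips with 3 to 60 N. Pads are 20 mm wide; open, the fingers measure 119 mm over their backs; the gripper's body (75 mm by 180 mm) begins 59 mm behind the grasp point.
Start: joints at [1.229, 0.124, 1.65, -0, 1.367, -0.083], TCP at [0.166, 0.628, 0.232] pointing down, gripper open.
Joint ranges: [-2.61, 2.61], [-1.02, 2.33], [0.03, 2.71], [-1.35, 4.49], [0.32, 2.68], [-2.91, 2.91]. Speed limits (rad/s): [2.57, 2.57, 3.14, 3.14, 3.14, 3.14].

### API

Orientations are given as a 3x3 rotation matrix whose columns are the frame's x, y, z axes.
In Python, from plant import state, camera, camera_model, finish_job, tcp_to_tips gives the robot as it stands. The module is installed in compiled form; this text tells all that it offers.
- The arm moves only by the tool drive_tool, never from a script. Its argument "moves" is a list of rows, each a list of 3 entries, a list of its own where there are three numbers: the turn, a rotation vector about the tool's x, y, z in units of 8 degrees (1.0 is 8 degrees), then the shift along the tool's x, y, z in units of 30 mm (1.0 is 30 mm), then the finger opening in mm, from 0 to 95.1. A call has 1 to 12 rows; each row is the pose to reach, as a shift and turn from the pose measured when the call began, along the tool's axes at that moment; what a row does not reach only later rows make up. A row lasts 1/10 s, in which the tool goes at most 50 mm and 8.59 degrees, less where a joint would pass 70% of its speed; a pose out of reach is approached as far as the arm can. A call with a gripper value outside its range is refused whole. The fingers move at their own pace and stop on an object; "squeeze" is the grip in N (left out, the last holds). Time passes only in rows, so rows that repeat a pose let the fingers close. It gives the time, the measured TCP pose, the force and the opening at its end, in the units of the state.
- state(): the state, without advancing time (a new reading comes with each control period).
- camera(name): name is "side" or "top"; returns the picture (384x512x3 uint8, red, green, blue); there is no depth.
- camera_model(name): a dict with "K" (3x3 intrinsics, pixels), "k1" (the pictures are not rectified: a ray, as slopes to the right and down, at radius r is drawn at 1 + k1 r^2 times it, then the intrinsics apply), "position" and "attitude" of the camera in the world. Camera axes: x right, y up, looking along -z (the intrinsics and any distortion apply to the point x, -y, -z); pixel columns grow to the right and rows downward; lengths in m; the calibration is good to about 2 mm. A picture is of the moment at which its call begins. camera_model takes no time and is no camera call.
- finish_job(): hands the job in, once; it reports no verdict.
The state is a dict: "clock": time; "q": joint angles; "joint_velocities": joint speeds; "joint_efforts": joint torques, N m; "ee_pos": TCP position; "tcp_rot": TCP orientation; "wrist_force": force on the tool from outside, world axes, zero at the start; "torque": the same for the moment, N m; "grip_width": opening from 0.0 (shut) to 1.0 (fully open).
Only numpy, scipy, OpenCV 4.12 (cv2) and the standard library are available. Lean on these libraries where they do the work, as an engineer would, in place of code of your own. Each camera call takes 0.05 s, during which the arm holds its last target. There are 200 camera calls.

### The job

Sort the three square steel spacer bars by length into the matching spring cradles of the rack. Each cradle's pair of stops is clamped at some unknown place along its rail: feel for the spring plunger with the end of the bar, push it back just far enough and never to its end stop, lower the bar behind the fixed lip, press it down onto the bed and let go, so that it lies flat, held by the spring against the lip. Leave everything else on the table where it is.

Things in the scene. Friction and masses are not known exactly. Their poses are not given: they have to be found in the camera images.
- bar_short: the 80 mm spacer bar: plain steel, square section 26 x 26 mm, 80 mm long, 0.29 kg or up to a third more or less; it starts lying loose on the table. Origin at the bar's centre (13 mm above what it lies on), x along its length; either end may lead and any side may be up
- bar_mid: the 100 mm spacer bar: plain steel, square section 26 x 26 mm, 100 mm long, 0.36 kg or up to a third more or less; it starts lying loose on the table. Origin at the bar's centre (13 mm above what it lies on), x along its length; either end may lead and any side may be up
- bar_long: the 120 mm spacer bar: plain steel, square section 26 x 26 mm, 120 mm long, 0.43 kg or up to a third more or less; it starts lying loose on the table. Origin at the bar's centre (13 mm above what it lies on), x along its length; either end may lead and any side may be up
- rail_short: grey-painted bed rail for the 80 mm bar, 50 mm wide, 12 mm thick, on a 12 mm plywood board; origin under it, x along the bar towards the plunger, z up. On it a pair of stops (fixed lip, spring plunger) tied together is clamped up to 12 mm either way of the middle along x: this shift is not in any reading and is found by touch or sight. Rails 82 mm apart, in any order
- bed_short (a point): on the bed (top) of this rail: centre of a seated 80 mm bar's underside if the stops had no shift. With shift s along x: lip's inner face at s - 40 mm, lip 12 mm thick, 12 mm high; plunger face at rest at s + 34 mm, 34 mm wide, 34.5 mm high; housing 36 mm high, ending at s + 78 mm. Nubs 6 mm high near the ends leave 31 mm for the bar; the middle 48 mm is open to the fingers. Axes as the rail's
- plunger_short (a joint): how far the plunger for the 80 mm bar is pushed back (to +x), in m: 0 at rest, 0.006 with the bar seated against the lip, 0.014 at its end stop, which must not be reached. Spring: 3.2 N at rest, 5.6 N at 6 mm, 8.8 N at 14 mm, towards the lip. To pass behind the lip a bar must push it back over 6 mm. Its friction (up to about 8 N) can keep a released bar from sinking to the bed
- rail_mid: grey-painted bed rail for the 100 mm bar, 50 mm wide, 12 mm thick, on a 12 mm plywood board; origin under it, x along the bar towards the plunger, z up. On it a pair of stops (fixed lip, spring plunger) tied together is clamped up to 12 mm either way of the middle along x: this shift is not in any reading and is found by touch or sight. Rails 82 mm apart, in any order
- bed_mid (a point): on the bed (top) of this rail: centre of a seated 100 mm bar's underside if the stops had no shift. With shift s along x: lip's inner face at s - 50 mm, lip 12 mm thick, 12 mm high; plunger face at rest at s + 44 mm, 34 mm wide, 34.5 mm high; housing 36 mm high, ending at s + 88 mm. Nubs 6 mm high near the ends leave 31 mm for the bar; the middle 68 mm is open to the fingers. Axes as the rail's
- plunger_mid (a joint): how far the plunger for the 100 mm bar is pushed back (to +x), in m: 0 at rest, 0.006 with the bar seated against the lip, 0.014 at its end stop, which must not be reached. Spring: 3.2 N at rest, 5.6 N at 6 mm, 8.8 N at 14 mm, towards the lip. To pass behind the lip a bar must push it back over 6 mm. Its friction (up to about 8 N) can keep a released bar from sinking to the bed
- rail_long: grey-painted bed rail for the 120 mm bar, 50 mm wide, 12 mm thick, on a 12 mm plywood board; origin under it, x along the bar towards the plunger, z up. On it a pair of stops (fixed lip, spring plunger) tied together is clamped up to 12 mm either way of the middle along x: this shift is not in any reading and is found by touch or sight. Rails 82 mm apart, in any order
- bed_long (a point): on the bed (top) of this rail: centre of a seated 120 mm bar's underside if the stops had no shift. With shift s along x: lip's inner face at s - 60 mm, lip 12 mm thick, 12 mm high; plunger face at rest at s + 54 mm, 34 mm wide, 34.5 mm high; housing 36 mm high, ending at s + 98 mm. Nubs 6 mm high near the ends leave 31 mm for the bar; the middle 88 mm is open to the fingers. Axes as the rail's
- plunger_long (a joint): how far the plunger for the 120 mm bar is pushed back (to +x), in m: 0 at rest, 0.006 with the bar seated against the lip, 0.014 at its end stop, which must not be reached. Spring: 3.2 N at rest, 5.6 N at 6 mm, 8.8 N at 14 mm, towards the lip. To pass behind the lip a bar must push it back over 6 mm. Its friction (up to about 8 N) can keep a released bar from sinking to the bed
- hexkey: L-shaped hexagon key, dark steel, 125 mm long, 6 mm thick, lying loose; origin on the table in the middle of its long arm, which lies along its x. A bystander: leave it where it is
- feeler: flat aluminium gauge strip 110 x 12 x 5 mm, lying loose; origin at the centre of its underside, x along its length. A bystander: leave it where it is
- eyebolt: steel lifting eye standing on its 40 mm flange, 86 mm high; origin at the centre of its underside. A bystander: leave it where it is
- column: round steel column standing upright, 36 mm diameter, 75 mm high; origin at the centre of its underside. A bystander: leave it where it is
- shims: block of copper shim plates 70 x 70 x 18 mm; origin at the centre of its underside. A bystander: leave it where it is

How it is judged:
By the outcome, as a careful person would: the job done as asked, in the order asked, and still so for the second after the job is handed in, with the robot touching nothing.
It also fails if it takes over 72 s, if anything falls off the work surface, if the arm or the gripper's body presses on something with over 40 N, if the wrist force passes 120 N, or if a joint passes its speed limit or range.

## Working session

There is one attempt and no reset: what is moved stays moved. The work goes in short steps, Python scripts to look and compute and a tool call to move; the robot and the scene stay as the last step left them, time stands still between calls to the robot, and variables do not carry over. Pictures are saved under pics/ and viewed, about 8 in all and at most 12, crops included, and the job is handed in when it is done.

Besides the shell and the picture viewer there is one more tool, called after "Request:" as name([rows], argument=value, ...), one row to a line, values as JSON. drive_tool: Moves the arm, as the interface text tells. Its arguments: {"type":"object","properties":{"moves":{"type":"array","items":{"type":"array"}},"squeeze":{"type":"number"}},"required":["moves"]}

```bash
mkdir -p pics
python3 - <<'E'
from plant import *
import cv2
for n in("top","side"):
    im=camera(n); cv2.imwrite(f"pics/{n}0.png",im[:,:,::-1]); 
    cv2.imwrite(f"pics/{n}0b.png",cv2.resize(im[:,:,::-1],(800,600),interpolation=cv2.INTER_CUBIC))
    m=camera_model(n);print(n,m)
s=state();print(s,tcp_to_tips)
E
```

```text
top {'K': array([[387.00886816,   0.        , 254.90888174],
       [  0.        , 387.00886816, 192.23436669],
       [  0.        ,   0.        ,   1.        ]]), 'k1': -0.021844656809004232, 'position': array([0.44955149, 0.03796905, 0.96941312]), 'attitude': array([[-0.02080796,  0.99245835, -0.12080339],
       [-0.99966773, -0.01881444,  0.0176195 ],
       [ 0.01521377,  0.12112987,  0.99252007]])}
side {'K': array([[348.61415977,   0.        , 257.07074459],
       [  0.        , 348.61415977, 193.40038418],
       [  0.        ,   0.        ,   1.        ]]), 'k1': -0.09511039639406141, 'position': array([ 0.5197218 , -0.6559265 ,  0.48065192]), 'attitude': array([[ 0.99890836,  0.02295062, -0.04068598],
       [-0.04668069,  0.52270247, -0.85123618],
       [ 0.00173027,  0.85220619,  0.52320322]])}
{'clock': 0.1, 'q': array([ 1.22938459e+00,  1.24451242e-01,  1.65152258e+00, -1.22316438e-05,
        1.36749765e+00, -8.26132928e-02]), 'joint_velocities': array([-1.58560117e-03,  3.35624871e-04, -2.65954007e-03,  7.84171035e-04,
       -3.13599856e-03, -2.26734528e-05]), 'joint_efforts': array([-2.73306523e-04, -4.18882120e+01, -3.61095428e+01,  7.77193252e-02,
        4.62156662e-02, -5.86846863e-05]), 'ee_pos': array([0.16620448, 0.62782931, 0.23051137]), 'tcp_rot': array([[-9.66698769e-01,  2.55916213e-01, -6.17774619e-04],
       [ 2.55916919e-01,  9.66697151e-01, -1.77439325e-03],
       [ 1.43104964e-04, -1.87340274e-03, -9.99998235e-01]]), 'wrist_force': array([-0.04803069,  0.36275739,  0.04211919]), 'torque': array([-0.05002386,  0.04079203, -0.00681122]), 'grip_width': 1.002117656430494} 0.017
```

View pics/top0b.png

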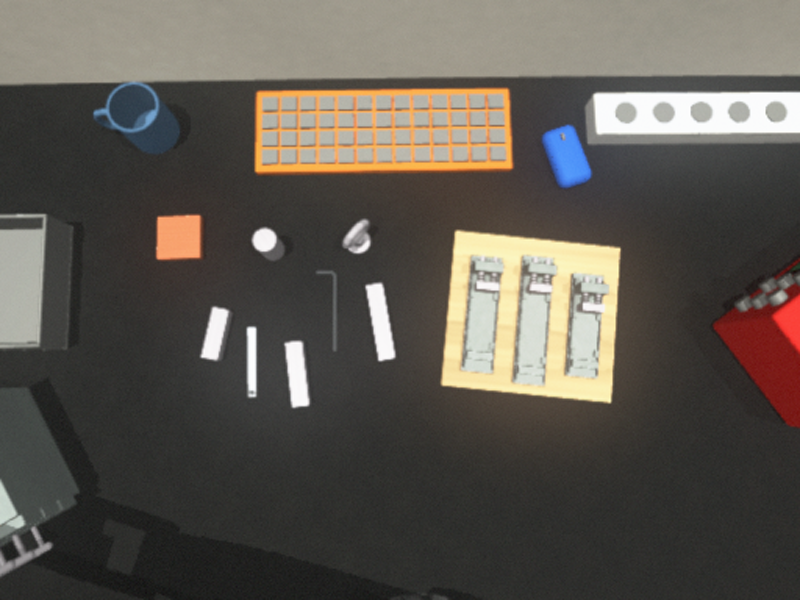

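View pics/side0b.png

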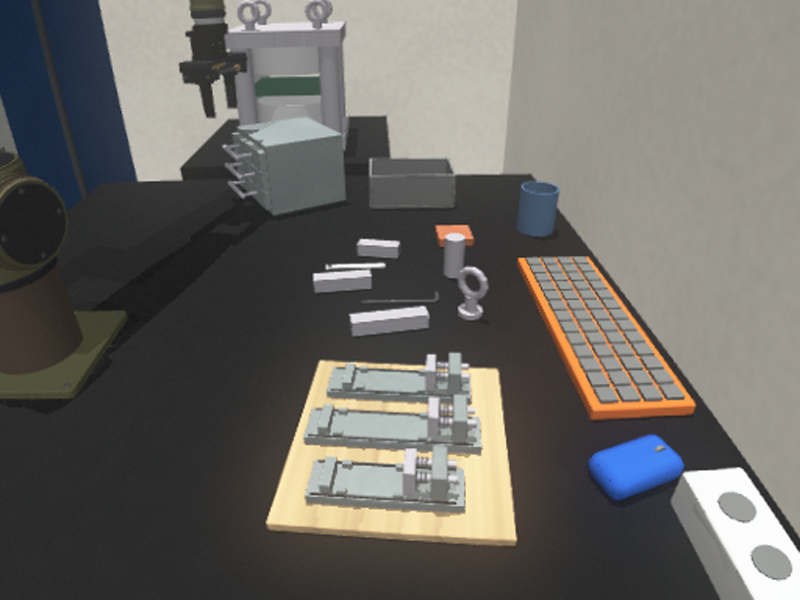

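```bash
cat > h.py <<'E'
import numpy as np, cv2
from plant import *
def project(n,P):
    m=camera_model(n);p=(np.asarray(P,float)-m['position'])@m['attitude']
    u=np.stack([p[...,0]/-p[...,2],-p[...,1]/-p[...,2]],-1);u=u*(1+m['k1']*(u**2).sum(-1,keepdims=True))
    return u@m['K'][:2,:2].T+m['K'][:2,2]
def cast(n,px,z):
    m=camera_model(n);K=m['K'];d=(np.asarray(px,float).reshape(-1,2)-K[:2,2])/K[0,0];u=d.copy()
    for _ in range(20):u=d/(1+m['k1']*(u**2).sum(1,keepdims=True))
    r=np.c_[u[:,0],-u[:,1],-np.ones(len(u))]@m['attitude'].T
    return m['position']+r*((z-m['position'][2])/r[:,2])[:,None]
E
python3 - <<'E'
from h import *
im=cv2.imread("pics/top0.png");g=cv2.cvtColor(im,cv2.COLOR_BGR2GRAY)
m=(g>185).astype(np.uint8); m[:,280:]=0; m[:170]=0
for c in cv2.findContours(m,0,cv2.CHAIN_APPROX_NONE)[0]:
    if cv2.contourArea(c)<60: continue
    w=cast("top",c[:,0],.026)[:,:2]
    r=cv2.minAreaRect((w*1000).astype(np.float32));print(cv2.minAreaRect(c),r)
hsv=cv2.cvtColor(im,cv2.COLOR_BGR2HSV)
b=((hsv[...,1]>60)&(g>120)).astype(np.uint8);b[:,:270]=0;b[:140]=0;b[:,410:]=0
c=max(cv2.findContours(b,0,2)[0],key=cv2.contourArea)
w=cast("top",c[:,0],.012)[:,:2];print("board",cv2.minAreaRect((w*1000).astype(np.float32)))
A=cv2.resize(im[140:265,275:405],None,fx=4,fy=4,interpolation=cv2.INTER_CUBIC)
B=cv2.resize(im[170:265,120:260],None,fx=4,fy=4,interpolation=cv2.INTER_CUBIC)
o=np.zeros((500,1100,3),np.uint8);o[:,:520]=A;o[:380,530:530+560]=B
cv2.imwrite("pics/c1.png",A)
s=cv2.imread("pics/side0.png")[220:350,165:335];cv2.imwrite("pics/c2.png",cv2.resize(s,None,fx=4.5,fy=4.5,interpolation=cv2.INTER_CUBIC))
E
```

```text
((4.5, 321.5), (9.0, 25.0), 0.0) ((268.46600341796875, 619.6935424804688), (57.79384994506836, 21.41011619567871), 2.7874958515167236)
((189.67681884765625, 239.09146118164062), (41.19096374511719, 11.043153762817383), 83.6598129272461) ((453.7217102050781, 181.25196838378906), (99.22943115234375, 26.611509323120117), 6.378100395202637)
((160.5, 229.5), (41.0, 5.0), 90.0) ((478.0318298339844, 251.8028564453125), (99.16746520996094, 12.166535377502441), 0.42398104071617126)
((137.18539428710938, 213.1966094970703), (10.343538284301758, 32.67958068847656), 12.994616508483887) ((518.5274047851562, 308.7519226074219), (25.366825103759766, 78.80403137207031), 77.90274810791016)
((243.16236877441406, 205.55873107910156), (48.53239059448242, 10.837329864501953), 80.13418579101562) ((532.5316162109375, 50.63752365112305), (119.102783203125, 26.47412109375), 8.853026390075684)
board ((539.3912963867188, -191.4502410888672), (271.39453125, 252.15753173828125), 82.94160461425781)
```

View pics/c1.png

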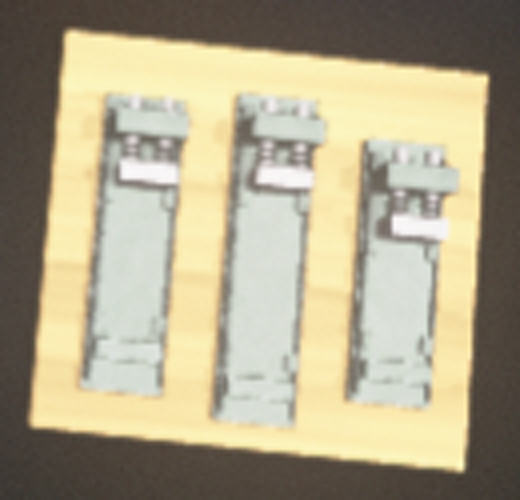

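View pics/c2.png

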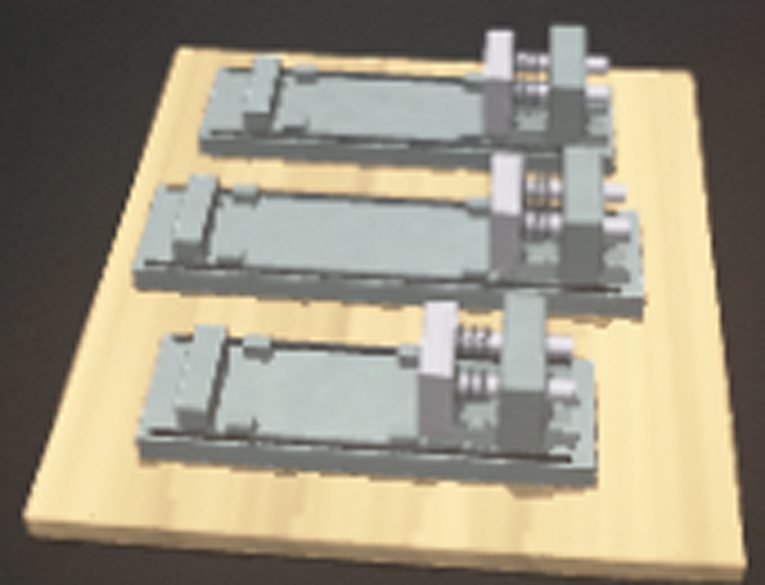

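Picture shows three rails: mid, long, short from left to right, white plunger plates at the +x end (c1 ≈ (148,173), (285,177), (420,226)). Now I'll measure the rack.

Run:
```python
from h import *
for n,(x0,x1,y0,y1) in {"top":(275,405,140,265),"side":(165,335,220,350)}.items():
    im=cv2.imread(f"pics/{n}0.png").astype(int)
    wood=(im[...,2]-im[...,0]>35);g=im.mean(2)
    roi=np.zeros(g.shape,bool);roi[y0:y1,x0:x1]=1
    # white plates: neutral/pinkish bright
    pk=((im[...,2]-im[...,1]>=-1)&~wood&(g>(185))&roi).astype(np.uint8)
    print(n)
    for c in cv2.findContours(pk,0,cv2.CHAIN_APPROX_NONE)[0]:
        if cv2.contourArea(c)<12: continue
        w=cast(n,c[:,0],.0585)[:,:2]*1000
        r=cv2.minAreaRect(w.astype(np.float32));print(" plate",np.mean(c[:,0],0).round(1),np.round(r[0],1),np.round(r[1],1),round(r[2],1))
    b=(wood&roi).astype(np.uint8)
    cs,h=cv2.findContours(b,cv2.RETR_CCOMP,cv2.CHAIN_APPROX_NONE)
    for c,hh in zip(cs,h[0]):
        if cv2.contourArea(c)<300: continue
        z=.012 if hh[3]<0 else .024
        w=cast(n,c[:,0],z)[:,:2]*1000
        r=cv2.minAreaRect(w.astype(np.float32));print(" board" if hh[3]<0 else " rail",np.round(r[0],1),np.round(r[1],1),round(r[2],1),"\n",cv2.boxPoints(r).round(0).tolist())
```

```text
top
 plate [379.5 196.2] [ 545.7 -275.3] [32. 13.] 82.5
 plate [345.8 183.5] [ 577.6 -196.2] [33.4 13.8] 81.8
 plate [312.  182.3] [ 581.8 -114.9] [34.5 13.2] 81.8
 board [ 539.  -191.1] [273.9 254.1] 82.9 
 [[396.0, -311.0], [648.0, -343.0], [682.0, -71.0], [430.0, -40.0]]
 rail [ 520.2 -275.5] [ 64.4 168. ] 82.6 
 [[433.0, -297.0], [599.0, -318.0], [608.0, -254.0], [441.0, -233.0]]
 rail [ 530.9 -192.1] [ 59.3 208.2] 82.7 
 [[424.0, -208.0], [630.0, -235.0], [638.0, -176.0], [431.0, -149.0]]
 rail [ 542.9 -110.1] [ 55.6 189.9] 82.9 
 [[445.0, -126.0], [634.0, -150.0], [641.0, -94.0], [452.0, -71.0]]
side
 plate [289.3 305.4] [ 586.8 -298.8] [5.9 7.8] 87.0
 plate [288.8 295.8] [ 588.4 -278.7] [6.2 9.5] 87.0
 plate [261.9 294.9] [ 545.9 -274.8] [33.4 12. ] 81.0
 plate [277.  260.3] [ 577.1 -196.6] [33.6 10.8] 84.2
 plate [275.4 231.9] [ 581.1 -114.8] [32.  11.6] 84.4
 board [ 539.6 -194.2] [278.3 251.2] 83.1 
 [[398.0, -317.0], [648.0, -348.0], [681.0, -71.0], [432.0, -41.0]]
```

```bash
cat >> h.py <<'E'
from scipy.spatial.transform import Rotation as Ro
def plan(*tg):
    """targets (x,y,z,heading deg of tool x (mod 180), or None to keep current)"""
    s=state();R=s['tcp_rot'];p=s['ee_pos'];print('at',p.round(4),'hd',round(np.degrees(np.arctan2(R[1,0],R[0,0])),2),'F',s['wrist_force'].round(1),'t',round(s['clock'],2),'grip',round(s['grip_width']*95.1,1))
    for x,y,z,h in tg:
        c=np.arctan2(R[1,0],R[0,0]);h=np.radians(h);h=h+np.pi*round((c-h)/np.pi)
        T=np.array([[np.cos(h),np.sin(h),0],[np.sin(h),-np.cos(h),0],[0,0,-1.]])
        print((np.degrees(Ro.from_matrix(R.T@T).as_rotvec())/8).round(3).tolist(),(R.T@(np.array([x,y,z])-p)/.03).round(3).tolist())
U=np.array([.9923,-.1236]);V=np.array([.1236,.9923])
def uv(u,v,z,h=-7.1): return (*(u*U+v*V),z,h)
E
python3 - <<'E'
from h import *
S=1.5625
print("box bottom side",cast("side",np.array([[275,212],[352,186],[246,192]])/S,0).round(3).tolist())
# top corners: match top/side views
for z in (.1,.15,.2,.25): print(z,cast("side",np.array([[263,150],[312,118],[343,145],[230,132]])/S,z).round(3)[:,:2].tolist(), cast("top",np.array([[78,492],[38,390]])/S,z).round(3)[:,:2].tolist())
print("bystanders",cast("side",np.array([[470,315],[453,275]])/S,0).round(3).tolist())
plan((.5185,.3088,.12,-12.1),(.5185,.3088,.021,-12.1),(.16,.628,.33,-12.1))
E
```

```text
box bottom side [[0.281, 0.541, 0.0], [0.455, 0.709, 0.0], [0.185, 0.682, -0.0]]
0.1 [[0.235, 0.708], [0.325, 1.053], [0.435, 0.739], [0.108, 0.903]] [[0.295, 0.475], [0.437, 0.537]]
0.15 [[0.273, 0.529], [0.351, 0.828], [0.446, 0.556], [0.162, 0.698]] [[0.303, 0.45], [0.437, 0.509]]
0.2 [[0.31, 0.35], [0.376, 0.604], [0.457, 0.373], [0.216, 0.493]] [[0.312, 0.425], [0.438, 0.48]]
0.25 [[0.347, 0.171], [0.402, 0.379], [0.468, 0.189], [0.27, 0.289]] [[0.321, 0.4], [0.439, 0.451]]
bystanders [[0.666, 0.081, 0.0], [0.656, 0.217, 0.0]]
at [0.1662 0.6278 0.2305] hd 165.17 F [-0.   0.4  0. ] t 0.1 grip 95.3
[-0.013, -0.001, -0.341] [-14.074, -7.268, 3.695]
[-0.013, -0.001, -0.341] [-14.075, -7.262, 6.995]
[-0.013, -0.001, -0.341] [0.202, -0.054, -3.316]
```

Request:
drive_tool([
  [[-0.013, 0, -0.341], [-14.07, -7.27, 0], 50],
  [[-0.013, 0, -0.341], [-14.07, -7.27, 0], 50],
  [[-0.013, 0, -0.341], [-14.07, -7.27, 0], 50],
  [[-0.013, 0, -0.341], [-14.07, -7.27, 0], 50],
  [[-0.013, 0, -0.341], [-14.07, -7.27, 0], 50],
  [[-0.013, 0, -0.341], [-14.07, -7.27, 0], 50],
  [[-0.013, 0, -0.341], [-14.07, -7.27, 0.5], 50],
  [[-0.013, 0, -0.341], [-14.07, -7.27, 1], 50],
  [[-0.013, 0, -0.341], [-14.07, -7.27, 2], 50],
  [[-0.013, 0, -0.341], [-14.07, -7.27, 3], 50],
  [[-0.013, 0, -0.341], [-14.07, -7.27, 3.7], 50],
  [[-0.013, 0, -0.341], [-14.07, -7.27, 3.7], 50],
], squeeze=50)

```text
clock: 1.3
ee_pos: [0.5155, 0.3059, 0.1137]
tcp_rot: [[-0.977, 0.212, -0.01], [0.212, 0.977, -0.005], [0.009, -0.007, -1.0]]
wrist_force: [-1.8, 0.7, -0.6]
grip_width: 0.526
```

```bash
python3 -c "
from h import *
plan((.5185,.3088,.06,-12.1),(.5185,.3088,.021,-12.1))"
```

```text
at [0.5155 0.3059 0.1137] hd 167.77 F [-1.8  0.7 -0.6] t 1.3 grip 50.0
[-0.05, -0.065, -0.017] [-0.093, 0.128, 1.787]
[-0.05, -0.065, -0.017] [-0.105, 0.137, 3.087]
```

Request:
drive_tool([
  [[-0.05, -0.065, -0.02], [-0.1, 0.13, 0.8], 50],
  [[-0.05, -0.065, -0.02], [-0.1, 0.13, 1.6], 50],
  [[-0.05, -0.065, -0.02], [-0.1, 0.13, 2.3], 50],
  [[-0.05, -0.065, -0.02], [-0.1, 0.13, 2.8], 50],
  [[-0.05, -0.065, -0.02], [-0.1, 0.135, 3.08], 50],
  [[-0.05, -0.065, -0.02], [-0.1, 0.135, 3.08], 50],
  [[-0.05, -0.065, -0.02], [-0.1, 0.135, 3.08], 50],
])

```text
clock: 2.0
ee_pos: [0.519, 0.3093, 0.0224]
tcp_rot: [[-0.978, 0.209, 0.001], [0.209, 0.978, 0.001], [-0.001, 0.001, -1.0]]
wrist_force: [-0.4, -0.3, 0.8]
grip_width: 0.525
```

Request:
drive_tool([
  [[0, 0, 0], [0, 0, 0], 10],
  [[0, 0, 0], [0, 0, 0], 10],
  [[0, 0, 0], [0, 0, 0], 10],
  [[0, 0, 0], [0, 0, 0], 10],
  [[0, 0, 0], [0, 0, 0], 10],
  [[0, 0, 0], [0, 0, 0], 10],
])

```text
clock: 2.6
ee_pos: [0.5193, 0.3091, 0.0229]
tcp_rot: [[-0.978, 0.209, 0.002], [0.209, 0.978, 0.0], [-0.002, 0.001, -1.0]]
wrist_force: [-0.7, -3.1, 4.7]
grip_width: 0.271
```

```bash
python3 -c "
from h import *
plan((.5185,.3088,.15,-12.1),uv(.5236,-.2055,.12),uv(.5236,-.2055,.06))"
```

```text
at [0.5193 0.3091 0.0229] hd 167.95 F [-0.7 -3.1  4.7] t 2.6 grip 25.8
[0.005, 0.012, 0.006] [0.015, -0.013, -4.236]
[0.005, 0.012, -0.619] [-3.209, -19.007, -3.244]
[0.005, 0.012, -0.619] [-3.205, -19.008, -1.244]
```

Request:
drive_tool([
  [[0, 0, 0], [0, 0, -1], 10],
  [[0, 0, 0], [0, 0, -2.5], 10],
  [[0, 0.01, -0.1], [-0.3, -2, -4], 10],
  [[0, 0.01, -0.2], [-0.6, -3.6, -4.2], 10],
  [[0, 0.01, -0.6], [-3.2, -19, -4.2], 10],
  [[0, 0.01, -0.62], [-3.2, -19, -4.2], 10],
  [[0, 0.01, -0.62], [-3.2, -19, -4.2], 10],
  [[0, 0.01, -0.62], [-3.2, -19, -4.2], 10],
  [[0, 0.01, -0.62], [-3.2, -19, -4.2], 10],
  [[0, 0.01, -0.62], [-3.2, -19, -4.2], 10],
  [[0, 0.01, -0.62], [-3.2, -19, -4.2], 10],
  [[0, 0.01, -0.62], [-3.2, -19, -4.2], 10],
])

```text
clock: 3.8
ee_pos: [0.4966, -0.1798, 0.1462]
tcp_rot: [[-0.992, 0.124, -0.0], [0.124, 0.992, 0.002], [0.001, 0.002, -1.0]]
wrist_force: [0.9, -0.5, -3.5]
grip_width: 0.267
```

Request:
drive_tool([
  [[0, 0, 0], [0, 0, 0], 10],
  [[0, 0, 0], [0, 0, 0], 10],
  [[0, 0, 0], [0, 0, 0], 10],
  [[0, 0, 0], [0, 0, 0], 10],
])

```text
clock: 4.2
ee_pos: [0.4965, -0.1783, 0.1455]
tcp_rot: [[-0.993, 0.122, -0.001], [0.122, 0.993, 0.003], [0.002, 0.003, -1.0]]
wrist_force: [-0.3, 0.5, -2.3]
grip_width: 0.273
```

```bash
python3 -c "
from h import *
plan(uv(.5236,-.2055,.12),uv(.5236,-.2055,.063))"
```

```text
at [ 0.4965 -0.1783  0.1455] hd 173.0 F [-0.3  0.5 -2.3] t 4.2 grip 26.0
[0.018, -0.012, 0.013] [-0.292, -3.0, 0.843]
[0.018, -0.012, 0.013] [-0.295, -3.005, 2.743]
```

Request:
drive_tool([
  [[0.018, -0.012, 0.013], [-0.15, -1.5, 0], 10],
  [[0.018, -0.012, 0.013], [-0.29, -3, 0], 10],
  [[0.018, -0.012, 0.013], [-0.29, -3, 0.8], 10],
  [[0.018, -0.012, 0.013], [-0.29, -3, 0.8], 10],
  [[0.018, -0.012, 0.013], [-0.29, -3, 1.5], 10],
  [[0.018, -0.012, 0.013], [-0.295, -3, 2.2], 10],
  [[0.018, -0.012, 0.013], [-0.295, -3.0, 2.65], 10],
  [[0.018, -0.012, 0.013], [-0.295, -3.0, 2.72], 10],
  [[0.018, -0.012, 0.013], [-0.295, -3.0, 2.72], 10],
  [[0.018, -0.012, 0.013], [-0.295, -3.0, 2.72], 10],
])

```text
clock: 5.2
ee_pos: [0.4951, -0.2686, 0.065]
tcp_rot: [[-0.992, 0.123, 0.002], [0.123, 0.992, -0.001], [-0.002, -0.001, -1.0]]
wrist_force: [-0.3, -0.7, -2.7]
grip_width: 0.272
```

```bash
python3 -c "
from h import *
a=camera('side')[200:360,150:350,::-1];b=camera('top')[140:265,275:405,::-1]
cv2.imwrite('pics/c3.png',cv2.resize(a,None,fx=3.5,fy=3.5,interpolation=cv2.INTER_CUBIC))
plan(uv(.5236,-.2055,.063),uv(.5296,-.2055,.063))"
```

```text
at [ 0.4951 -0.2689  0.0651] hd 172.91 F [-0.1  0.1 -3.9] t 5.3 grip 25.7
[-0.007, 0.015, 0.001] [0.031, 0.005, 0.07]
[-0.007, 0.015, 0.001] [-0.169, 0.005, 0.07]
```

View pics/c3.png

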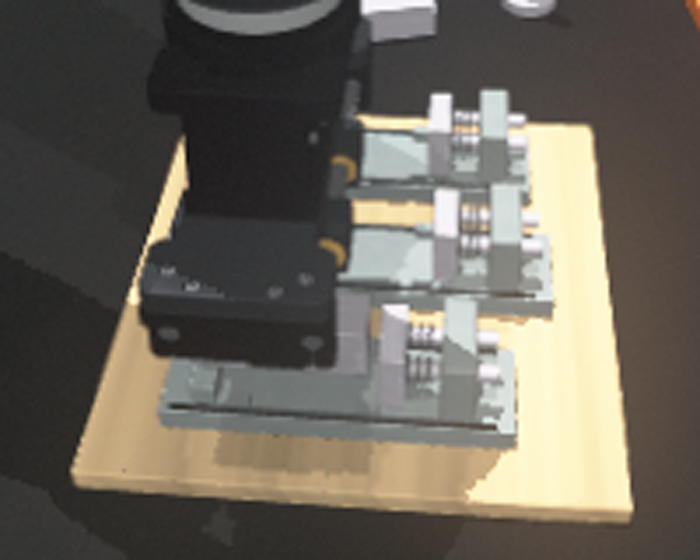

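Request:
drive_tool([
  [[-0.007, 0.015, 0], [0.03, 0.005, 0.07], 10],
  [[-0.007, 0.015, 0], [-0.03, 0.005, 0.08], 10],
  [[-0.007, 0.015, 0], [-0.06, 0.005, 0.08], 10],
  [[-0.007, 0.015, 0], [-0.1, 0.005, 0.08], 10],
  [[-0.007, 0.015, 0], [-0.13, 0.005, 0.08], 10],
  [[-0.007, 0.015, 0], [-0.13, 0.005, 0.08], 10],
])

```text
clock: 5.9
ee_pos: [0.4991, -0.2693, 0.0627]
tcp_rot: [[-0.992, 0.123, -0.0], [0.123, 0.992, -0.0], [-0.0, -0.0, -1.0]]
wrist_force: [0.7, 0.4, -4.0]
grip_width: 0.272
```

Request:
drive_tool([
  [[0, 0, 0], [-0.03, 0, 0], 10],
  [[0, 0, 0], [-0.067, 0, 0], 10],
  [[0, 0, 0], [-0.067, 0, 0], 10],
])

```text
clock: 6.2
ee_pos: [0.5005, -0.2694, 0.0625]
tcp_rot: [[-0.992, 0.123, -0.002], [0.123, 0.992, 0.0], [0.002, 0.0, -1.0]]
wrist_force: [-3.3, 0.3, -2.3]
grip_width: 0.268
```

Request:
drive_tool([
  [[0, 0, 0], [-0.03, 0, 0], 10],
  [[0, 0, 0], [-0.067, 0, 0], 10],
  [[0, 0, 0], [-0.067, 0, 0], 10],
])

```text
clock: 6.5
ee_pos: [0.5022, -0.2696, 0.0624]
tcp_rot: [[-0.992, 0.123, -0.003], [0.123, 0.992, 0.001], [0.003, 0.0, -1.0]]
wrist_force: [-4.0, 0.7, -2.0]
grip_width: 0.268
```

```bash
python3 -c "
from h import *
s=state();print(s['ee_pos'][:2]@U,s['ee_pos'][:2]@V)
plan()"
```

```text
0.5316645418781462 -0.2054221397341591
at [ 0.5022 -0.2696  0.0624] hd 172.93 F [-4.   0.7 -2. ] t 6.5 grip 25.5
```

Request:
drive_tool([
  [[0, 0.02, 0], [-0.05, 0, 0], 10],
  [[0, 0.02, 0], [-0.1, 0, 0], 10],
  [[0, 0.02, 0], [-0.15, 0, 0], 10],
  [[0, 0.02, 0], [-0.2, 0, 0], 10],
  [[0, 0.02, 0], [-0.235, 0, 0], 10],
  [[0, 0.02, 0], [-0.235, 0, 0], 10],
  [[0, 0.02, 0], [-0.235, 0, 0], 10],
])

```text
clock: 7.2
ee_pos: [0.5087, -0.2703, 0.0623]
tcp_rot: [[-0.992, 0.123, -0.007], [0.123, 0.992, 0.001], [0.007, 0.001, -1.0]]
wrist_force: [-6.9, 1.0, -0.0]
grip_width: 0.268
```

```bash
python3 -c "
from h import *
s=state();print(s['ee_pos'][:2]@U,s['ee_pos'][:2]@V)
plan(uv(.5386,-.2055,.0475))"
```

```text
0.5382084488928939 -0.20538705541592514
at [ 0.5087 -0.2703  0.0623] hd 172.94 F [-6.9  1.  -0. ] t 7.2 grip 25.5
[0.004, -0.052, 0.005] [-0.015, -0.004, 0.494]
```

Request:
drive_tool([
  [[0, -0.05, 0], [-0.015, 0, 0.1], 10],
  [[0, -0.05, 0], [-0.015, 0, 0.2], 10],
  [[0, -0.05, 0], [-0.015, 0, 0.3], 10],
  [[0, -0.05, 0], [-0.015, 0, 0.4], 10],
  [[0, -0.05, 0], [-0.015, 0, 0.45], 10],
  [[0, -0.05, 0], [-0.015, 0, 0.45], 10],
])

```text
clock: 7.8
ee_pos: [0.5083, -0.2702, 0.0483]
tcp_rot: [[-0.992, 0.123, -0.002], [0.123, 0.992, 0.001], [0.003, 0.001, -1.0]]
wrist_force: [-6.5, -0.2, -0.5]
grip_width: 0.272
```

Request:
drive_tool([
  [[0, 0, 0], [0, 0, 0.04], 10],
  [[0, 0, 0], [0, 0, 0.08], 10],
  [[0, 0, 0], [0, 0, 0.08], 10],
])

```text
clock: 8.1
ee_pos: [0.508, -0.2702, 0.047]
tcp_rot: [[-0.992, 0.123, -0.004], [0.123, 0.992, 0.002], [0.004, 0.001, -1.0]]
wrist_force: [-9.0, 1.7, 5.6]
grip_width: 0.268
```

```bash
python3 -c "
from h import *
s=state();print(s['ee_pos'][:2]@U,s['ee_pos'][:2]@V)
plan(uv(.5365,-.2055,.046))"
```

```text
0.5374408313745704 -0.20531114350403773
at [ 0.508  -0.2702  0.047 ] hd 172.96 F [-9.   1.7  5.6] t 8.1 grip 25.5
[0.009, -0.031, 0.008] [0.032, -0.006, 0.033]
```

Request:
drive_tool([
  [[0, -0.03, 0], [0, 0, 0.05], 10],
  [[0, -0.03, 0], [0.03, 0, 0.08], 10],
  [[0, -0.03, 0], [0.06, 0, 0.08], 10],
  [[0, -0.03, 0], [0.06, 0, 0.08], 10],
])

```text
clock: 8.5
ee_pos: [0.5079, -0.2702, 0.0469]
tcp_rot: [[-0.992, 0.122, 0.003], [0.122, 0.992, 0.001], [-0.003, 0.001, -1.0]]
wrist_force: [-3.4, 3.4, 6.5]
grip_width: 0.269
```

Request:
drive_tool([
  [[0, 0, 0], [0, 0, 0.0], 38],
  [[0, 0, 0], [0, 0, 0.0], 38],
  [[0, 0, 0], [0, 0, 0], 38],
  [[0, 0, 0], [0, 0, 0], 38],
])

```text
clock: 8.9
ee_pos: [0.5082, -0.2703, 0.047]
tcp_rot: [[-0.992, 0.123, 0.004], [0.123, 0.992, 0.0], [-0.004, 0.001, -1.0]]
wrist_force: [-0.9, 0.2, -0.9]
grip_width: 0.401
```

```bash
python3 -c "
from h import *
s=state();print(s['ee_pos'][:2]@U,s['ee_pos'][:2]@V)
plan(uv(.5365,-.2055,.085))"
```

```text
0.5377433211151551 -0.2054369454341875
at [ 0.5082 -0.2703  0.047 ] hd 172.96 F [-0.9  0.2 -0.9] t 8.9 grip 38.1
[0.007, 0.028, 0.007] [0.038, -0.0, -1.267]
```

Request:
drive_tool([
  [[0, 0.03, 0], [0.04, 0, -0.5], 38],
  [[0, 0.03, 0], [0.04, 0, -1.3], 38],
  [[0, 0.03, 0], [0.04, 0, -2.5], 20],
  [[0, 0.03, 0], [0.04, 5, -3.5], 20],
  [[0, 0.03, 0], [0.04, 6, -4], 20],
  [[0, 0.03, 0], [0.04, 10, -5], 20],
  [[0, 0.03, 0], [0.04, 10, -5], 20],
  [[0, 0.03, 0], [0.04, 10, -5], 20],
  [[0, 0.03, 0], [0.04, 10, -5], 20],
  [[0, 0.03, 0], [0.04, 10, -5], 20],
])

```text
clock: 9.9
ee_pos: [0.5444, 0.0315, 0.2007]
tcp_rot: [[-0.993, 0.118, 0.005], [0.118, 0.993, 0.002], [-0.005, 0.002, -1.0]]
wrist_force: [0.6, -0.8, 0.8]
grip_width: 0.209
```

```bash
python3 -c "
from h import *
a=camera('side')[220:350,165:335,::-1];b=camera('top')[140:265,275:405,::-1]
a=cv2.resize(a,None,fx=3.2,fy=3.2,interpolation=cv2.INTER_CUBIC);b=cv2.resize(b,(250,416*250//416),interpolation=cv2.INTER_CUBIC)
o=np.zeros((416,800,3),np.uint8);o[:a.shape[0],:a.shape[1]]=a;o[:250,545:795]=b
cv2.imwrite('pics/c4.png',o)
plan()"
```

```text
at [0.5438 0.0288 0.1989] hd 173.14 F [-1.  -0.4 -0.2] t 10.0 grip 20.0
```

View pics/c4.png

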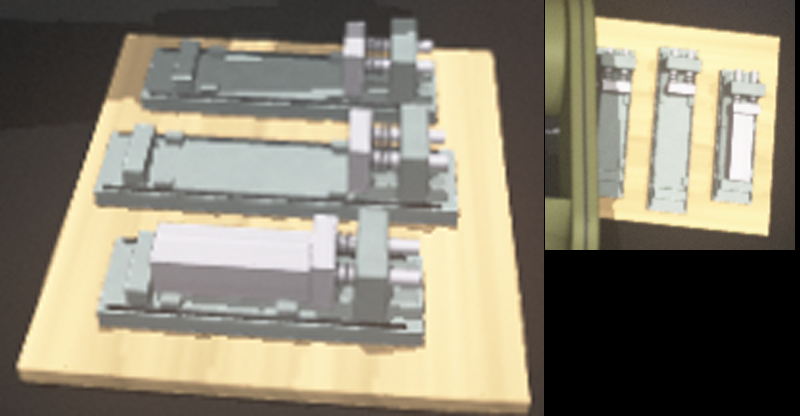

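```bash
python3 -c "
from h import *
a=camera('side').astype(int)
pk=((a[...,0]-a[...,1]>=-1)&(a[...,0]-a[...,2]<=35)&(a.mean(2)>185)).astype(np.uint8)
pk[:285]=0;pk[350:]=0;pk[:,:165]=0;pk[:,335:]=0
for c in cv2.findContours(pk,0,cv2.CHAIN_APPROX_NONE)[0]:
    if cv2.contourArea(c)<12: continue
    for z in (.05,.0585):
        r=cv2.minAreaRect((cast('side',c[:,0],z)[:,:2]*1000).astype(np.float32));print(z,np.round(r[0],1),np.round(r[1],1),round(r[2],1))
plan((.4537,.1813,.15,6.38),(.4537,.1813,.023,6.38))"
```

```text
0.05 [ 590.5 -291.7] [ 6.  12.9] 87.0
0.0585 [ 589.1 -298.9] [ 5.9 12.7] 87.0
0.05 [ 592.3 -271.2] [ 6.3 14.7] 87.0
0.0585 [ 590.9 -278.8] [ 6.2 14.4] 87.0
0.05 [ 512.9 -269.8] [96.6 35.3] 2.3
0.0585 [ 513.  -277.5] [94.7 34.6] 2.3
at [0.5433 0.0276 0.1979] hd 173.03 F [-0.4  0.1 -1. ] t 10.05 grip 20.4
[0.002, 0.005, -1.668] [3.589, 4.724, 1.597]
[0.002, 0.005, -1.668] [3.592, 4.723, 5.831]
```

Request:
drive_tool([
  [[0, 0.005, -0.8], [1.8, 2.4, 0], 50],
  [[0, 0.005, -1.67], [3.59, 4.72, 0], 50],
  [[0, 0.005, -1.67], [3.59, 4.72, 0.8], 50],
  [[0, 0.005, -1.67], [3.59, 4.72, 1.6], 50],
  [[0, 0.005, -1.67], [3.59, 4.72, 1.6], 50],
  [[0, 0.005, -1.67], [3.59, 4.72, 1.6], 50],
  [[0, 0.005, -1.67], [3.59, 4.72, 1.6], 50],
])

```text
clock: 10.75
ee_pos: [0.4551, 0.1798, 0.151]
tcp_rot: [[-0.994, -0.109, 0.002], [-0.109, 0.994, 0.0], [-0.002, -0.0, -1.0]]
wrist_force: [-0.1, 0.3, -0.3]
grip_width: 0.528
```

```bash
python3 -c "
from h import *
plan((.4537,.1813,.022,6.38))"
```

```text
at [0.4551 0.1798 0.151 ] hd -173.73 F [-0.1  0.3 -0.3] t 10.75 grip 50.2
[-0.0, 0.013, -0.014] [0.048, 0.054, 4.299]
```

Request:
drive_tool([
  [[0, 0.013, -0.014], [0.048, 0.054, 1], 50],
  [[0, 0.013, -0.014], [0.048, 0.054, 2], 50],
  [[0, 0.013, -0.014], [0.048, 0.054, 3], 50],
  [[0, 0.013, -0.014], [0.048, 0.054, 3.8], 50],
  [[0, 0.013, -0.014], [0.048, 0.054, 4.2], 50],
  [[0, 0.013, -0.014], [0.048, 0.054, 4.3], 50],
  [[0, 0.013, -0.014], [0.048, 0.054, 4.3], 50],
  [[0, 0.013, -0.014], [0.048, 0.054, 4.3], 50],
])

```text
clock: 11.55
ee_pos: [0.4552, 0.1814, 0.0236]
tcp_rot: [[-0.994, -0.111, 0.003], [-0.111, 0.994, 0.001], [-0.003, 0.0, -1.0]]
wrist_force: [1.0, -0.2, -0.5]
grip_width: 0.529
```

Request:
drive_tool([
  [[0, 0, 0], [0, 0, 0], 10],
  [[0, 0, 0], [0, 0, 0], 10],
  [[0, 0, 0], [0, 0, 0], 10],
  [[0, 0, 0], [0, 0, 0], 10],
  [[0, 0, 0], [0, 0, 0], 10],
  [[0, 0, 0], [0, 0, 0], 10],
])

```text
clock: 12.15
ee_pos: [0.4555, 0.1814, 0.0241]
tcp_rot: [[-0.994, -0.111, 0.003], [-0.111, 0.994, 0.001], [-0.003, 0.0, -1.0]]
wrist_force: [-1.3, -0.9, 4.2]
grip_width: 0.267
```

```bash
python3 -c "
from h import *
plan((.4537,.1813,.15,6.38),uv(.5285,-.042,.15),uv(.5285,-.042,.063))"
```

```text
at [0.4555 0.1814 0.0241] hd -173.64 F [-1.3 -0.9  4.2] t 12.15 grip 25.4
[0.001, 0.023, -0.002] [0.045, 0.004, -4.199]
[0.004, 0.023, 1.683] [-1.061, -9.789, -4.197]
[0.004, 0.023, 1.683] [-1.051, -9.79, -1.297]
```

Request:
drive_tool([
  [[0, 0.02, 0], [0, 0, -1.3], 10],
  [[0, 0.02, 0], [0, 0, -2.8], 10],
  [[0, 0.02, 0.2], [-0.1, -0.5, -4.2], 10],
  [[0, 0.02, 0.6], [-0.3, -2, -4.2], 10],
  [[0, 0.02, 1.68], [-1.05, -9.79, -4.2], 10],
  [[0, 0.02, 1.68], [-1.05, -9.79, -4.2], 10],
  [[0, 0.02, 1.68], [-1.05, -9.79, -4.2], 10],
  [[0, 0.02, 1.68], [-1.05, -9.79, -4.2], 10],
  [[0, 0.02, 1.68], [-1.05, -9.79, -4.2], 10],
  [[0, 0.02, 1.68], [-1.05, -9.79, -4.2], 10],
  [[0, 0.02, 1.68], [-1.05, -9.79, -4.2], 10],
])

```text
clock: 13.25
ee_pos: [0.5178, -0.1072, 0.1482]
tcp_rot: [[-0.992, 0.125, -0.003], [0.125, 0.992, 0.002], [0.003, 0.002, -1.0]]
wrist_force: [-0.9, -0.0, -5.2]
grip_width: 0.271
```

```bash
python3 -c "
from h import *
plan(uv(.5285,-.042,.0635))"
```

```text
at [ 0.5178 -0.1072  0.1482] hd 172.8 F [-0.9 -0.  -5.2] t 13.25 grip 25.7
[0.014, -0.021, -0.012] [-0.056, 0.008, 2.824]
```

Request:
drive_tool([
  [[0.014, -0.02, -0.012], [-0.056, 0.008, 0.8], 10],
  [[0.014, -0.02, -0.012], [-0.056, 0.008, 1.6], 10],
  [[0.014, -0.02, -0.012], [-0.056, 0.008, 2.3], 10],
  [[0.014, -0.02, -0.012], [-0.056, 0.008, 2.7], 10],
  [[0.014, -0.02, -0.012], [-0.056, 0.008, 2.83], 10],
  [[0.014, -0.02, -0.012], [-0.056, 0.008, 2.83], 10],
  [[0.014, -0.02, -0.012], [-0.056, 0.008, 2.83], 10],
  [[0.014, -0.02, -0.012], [-0.056, 0.008, 2.83], 10],
])

```text
clock: 14.05
ee_pos: [0.5203, -0.1072, 0.0647]
tcp_rot: [[-0.992, 0.123, 0.002], [0.123, 0.992, -0.001], [-0.002, -0.0, -1.0]]
wrist_force: [0.4, -0.7, -4.2]
grip_width: 0.272
```

Request:
drive_tool([
  [[0, 0, 0], [-0.05, 0, 0.03], 10],
  [[0, 0, 0], [-0.1, 0, 0.03], 10],
  [[0, 0, 0], [-0.15, 0, 0.03], 10],
  [[0, 0, 0], [-0.15, 0, 0.03], 10],
  [[0, 0, 0], [-0.15, 0, 0.03], 10],
])

```text
clock: 14.55
ee_pos: [0.5247, -0.1078, 0.0638]
tcp_rot: [[-0.992, 0.124, 0.002], [0.124, 0.992, -0.001], [-0.002, -0.0, -1.0]]
wrist_force: [-0.3, -0.5, -4.3]
grip_width: 0.267
```

Request:
drive_tool([
  [[0, 0, 0], [-0.03, 0, 0], 10],
  [[0, 0, 0], [-0.067, 0, 0], 10],
  [[0, 0, 0], [-0.067, 0, 0], 10],
])

```text
clock: 14.85
ee_pos: [0.5268, -0.1081, 0.0638]
tcp_rot: [[-0.992, 0.123, 0.002], [0.123, 0.992, -0.001], [-0.002, -0.0, -1.0]]
wrist_force: [0.1, 0.1, -4.6]
grip_width: 0.271
```

Request:
drive_tool([
  [[0, 0, 0], [-0.03, 0, 0], 10],
  [[0, 0, 0], [-0.067, 0, 0], 10],
  [[0, 0, 0], [-0.067, 0, 0], 10],
])

```text
clock: 15.15
ee_pos: [0.5283, -0.1082, 0.0636]
tcp_rot: [[-0.992, 0.123, 0.0], [0.123, 0.992, -0.0], [-0.0, -0.0, -1.0]]
wrist_force: [-3.7, -0.5, -2.4]
grip_width: 0.27
```

```bash
python3 -c "
from h import *
s=state();print(s['ee_pos'][:2]@U,s['ee_pos'][:2]@V)
plan(uv(.5448,-.042,.063))"
```

```text
0.5375709137506149 -0.04208225655931999
at [ 0.5283 -0.1082  0.0636] hd 172.91 F [-3.7 -0.5 -2.4] t 15.15 grip 25.7
[-0.002, 0.003, 0.002] [-0.24, 0.003, 0.02]
```

Request:
drive_tool([
  [[0, 0, 0], [-0.05, 0, 0.02], 10],
  [[0, 0, 0], [-0.1, 0, 0.02], 10],
  [[0, 0, 0], [-0.15, 0, 0.02], 10],
  [[0, 0, 0], [-0.2, 0, 0.02], 10],
  [[0, -0.02, 0], [-0.25, 0, 0.02], 10],
  [[0, -0.02, 0], [-0.27, 0, 0.02], 10],
  [[0, -0.02, 0], [-0.27, 0, 0.02], 10],
  [[0, -0.02, 0], [-0.27, 0, 0.02], 10],
])

```text
clock: 15.95
ee_pos: [0.5354, -0.109, 0.0626]
tcp_rot: [[-0.992, 0.123, 0.001], [0.123, 0.992, -0.0], [-0.001, -0.0, -1.0]]
wrist_force: [-5.5, 0.1, -0.9]
grip_width: 0.266
```

```bash
python3 -c "
from h import *
s=state();print(s['ee_pos'][:2]@U,s['ee_pos'][:2]@V)
plan(uv(.5453,-.042,.0481))"
```

```text
0.544779177067646 -0.04199931741765891
at [ 0.5354 -0.109   0.0626] hd 172.92 F [-5.5  0.1 -0.9] t 15.95 grip 25.3
[-0.001, 0.004, 0.003] [-0.016, 0.0, 0.483]
```

Request:
drive_tool([
  [[0, 0, 0], [-0.03, 0, 0], 10],
  [[0, 0, 0], [-0.03, 0, 0.1], 10],
  [[0, 0, 0], [-0.03, 0, 0.2], 10],
  [[0, 0, 0], [-0.03, 0, 0.3], 10],
  [[0, 0, 0], [-0.03, 0, 0.4], 10],
  [[0, 0, 0], [-0.03, 0, 0.45], 10],
  [[0, 0, 0], [-0.03, 0, 0.45], 10],
])

```text
clock: 16.65
ee_pos: [0.5354, -0.109, 0.0486]
tcp_rot: [[-0.992, 0.123, -0.002], [0.123, 0.992, 0.0], [0.002, 0.0, -1.0]]
wrist_force: [-6.2, 0.6, -2.3]
grip_width: 0.269
```

Request:
drive_tool([
  [[0, 0, 0], [0, 0, 0.04], 10],
  [[0, 0, 0], [0, 0, 0.08], 10],
  [[0, 0, 0], [0, 0, 0.08], 10],
])

```text
clock: 16.95
ee_pos: [0.5354, -0.109, 0.0481]
tcp_rot: [[-0.992, 0.123, -0.004], [0.123, 0.992, 0.001], [0.004, 0.0, -1.0]]
wrist_force: [-11.2, 3.0, 9.9]
grip_width: 0.271
```

```bash
python3 -c "
from h import *
s=state();print(s['ee_pos'][:2]@U,s['ee_pos'][:2]@V)
plan(uv(.5428,-.042,.0481))"
```

```text
0.5447298806666123 -0.041949131627340756
at [ 0.5354 -0.109   0.0481] hd 172.94 F [-11.2   3.    9.9] t 16.95 grip 25.7
[0.001, -0.027, 0.005] [0.065, -0.002, -0.001]
```

On bed at the expected height (0.0481). Level, press, release, lift.

Request:
drive_tool([
  [[0, -0.02, 0], [0, 0, 0.02], 10],
  [[0, -0.03, 0], [0.04, 0, 0.03], 10],
  [[0, -0.03, 0], [0.08, 0, 0.03], 10],
  [[0, -0.03, 0], [0.08, 0, 0.03], 10],
])

```text
clock: 17.35
ee_pos: [0.5337, -0.1088, 0.0481]
tcp_rot: [[-0.992, 0.123, 0.002], [0.123, 0.992, -0.0], [-0.002, 0.0, -1.0]]
wrist_force: [-4.1, 1.1, 3.3]
grip_width: 0.268
```

Request:
drive_tool([
  [[0, 0, 0], [0, 0, 0], 38],
  [[0, 0, 0], [0, 0, 0], 38],
  [[0, 0, 0], [0, 0, 0], 38],
  [[0, 0, 0], [0, 0, 0], 38],
])

```text
clock: 17.75
ee_pos: [0.5342, -0.1089, 0.0483]
tcp_rot: [[-0.992, 0.123, 0.003], [0.123, 0.992, -0.0], [-0.003, -0.0, -1.0]]
wrist_force: [0.0, 0.0, -0.8]
grip_width: 0.401
```

Request:
drive_tool([
  [[0, 0, 0], [0, 0, -0.5], 38],
  [[0, 0, 0], [0, 0, -1.3], 38],
  [[0, 0, 0], [0, 0, -2.5], 50],
  [[0, 0, 0], [0, 0, -3.5], 50],
  [[0, 0, 0], [0, 0, -3.5], 50],
])

```text
clock: 18.25
ee_pos: [0.5374, -0.1099, 0.1603]
tcp_rot: [[-0.992, 0.123, 0.014], [0.123, 0.992, -0.004], [-0.014, -0.002, -1.0]]
wrist_force: [-0.3, -0.1, 0.2]
grip_width: 0.516
```

```bash
python3 -c "
from h import *
plan((.5325,.0506,.15,8.85))"
```

```text
at [ 0.5374 -0.1099  0.1603] hd 172.94 F [-0.3 -0.1  0.2] t 18.25 grip 49.1
[-0.029, 0.1, -1.989] [0.826, 5.291, 0.321]
```

Request:
drive_tool([
  [[-0.03, 0.1, -1], [0.4, 2.5, 0.3], 50],
  [[-0.03, 0.1, -1.99], [0.83, 5.29, 0.3], 50],
  [[-0.03, 0.1, -1.99], [0.83, 5.29, 0.3], 50],
  [[-0.03, 0.1, -1.99], [0.83, 5.29, 0.3], 50],
  [[-0.03, 0.1, -1.99], [0.83, 5.29, 0.3], 50],
  [[-0.03, 0.1, -1.99], [0.83, 5.29, 0.3], 50],
  [[-0.03, 0.1, -1.99], [0.83, 5.29, 0.3], 50],
])

```text
clock: 18.95
ee_pos: [0.5325, 0.0492, 0.1505]
tcp_rot: [[-0.988, -0.152, -0.0], [-0.152, 0.988, -0.0], [0.0, -0.0, -1.0]]
wrist_force: [-0.3, 0.7, 0.1]
grip_width: 0.529
```

```bash
python3 -c "
from h import *
plan((.5325,.0506,.022,8.85))"
```

```text
at [0.5325 0.0492 0.1505] hd -171.24 F [-0.3  0.7  0.1] t 18.95 grip 50.3
[-0.001, -0.001, -0.012] [-0.009, 0.045, 4.285]
```

Request:
drive_tool([
  [[0, 0, -0.012], [0, 0.045, 1], 50],
  [[0, 0, -0.012], [0, 0.045, 2], 50],
  [[0, 0, -0.012], [0, 0.045, 3], 50],
  [[0, 0, -0.012], [0, 0.045, 3.8], 50],
  [[0, 0, -0.012], [0, 0.045, 4.2], 50],
  [[0, 0, -0.012], [0, 0.045, 4.3], 50],
  [[0, 0, -0.012], [0, 0.045, 4.3], 50],
  [[0, 0, -0.012], [0, 0.045, 4.3], 50],
])

```text
clock: 19.75
ee_pos: [0.5336, 0.0503, 0.023]
tcp_rot: [[-0.988, -0.154, 0.003], [-0.154, 0.988, -0.0], [-0.002, -0.001, -1.0]]
wrist_force: [0.4, -0.3, 0.7]
grip_width: 0.527
```

Request:
drive_tool([
  [[0, 0, 0], [0, 0, 0], 10],
  [[0, 0, 0], [0, 0, 0], 10],
  [[0, 0, 0], [0, 0, 0], 10],
  [[0, 0, 0], [0, 0, 0], 10],
  [[0, 0, 0], [0, 0, 0], 10],
  [[0, 0, 0], [0, 0, 0], 10],
])

```text
clock: 20.35
ee_pos: [0.5338, 0.0504, 0.0235]
tcp_rot: [[-0.988, -0.154, 0.003], [-0.154, 0.988, -0.0], [-0.003, -0.0, -1.0]]
wrist_force: [-1.0, 1.2, 3.1]
grip_width: 0.27
```

```bash
python3 -c "
from h import *
plan(uv(.5232,-.1236,.15),uv(.5232,-.1236,.063))"
```

```text
at [0.5338 0.0504 0.0235] hd -171.17 F [-1.   1.2  3.1] t 20.35 grip 25.7
[-0.001, 0.021, 1.991] [2.19, -7.68, -4.219]
[-0.001, 0.021, 1.991] [2.198, -7.679, -1.319]
```

Request:
drive_tool([
  [[0, 0.02, 0], [0, 0, -1.3], 10],
  [[0, 0.02, 0], [0, 0, -2.8], 10],
  [[0, 0.02, 0.3], [0, 0, -4.2], 10],
  [[0, 0.02, 0.6], [0.6, -2, -4.2], 10],
  [[0, 0.02, 1.99], [2.19, -7.68, -4.2], 10],
  [[0, 0.02, 1.99], [2.19, -7.68, -4.2], 10],
  [[0, 0.02, 1.99], [2.19, -7.68, -4.2], 10],
  [[0, 0.02, 1.99], [2.19, -7.68, -4.2], 10],
  [[0, 0.02, 1.99], [2.19, -7.68, -4.2], 10],
  [[0, 0.02, 1.99], [2.19, -7.68, -4.2], 10],
  [[0, 0.02, 1.99], [2.19, -7.68, -4.2], 10],
])

```text
clock: 21.45
ee_pos: [0.5032, -0.1862, 0.148]
tcp_rot: [[-0.992, 0.123, -0.002], [0.123, 0.992, 0.001], [0.002, 0.001, -1.0]]
wrist_force: [-0.9, 1.4, -4.9]
grip_width: 0.272
```

```bash
python3 -c "
from h import *
plan(uv(.5232,-.1236,.063))"
```

```text
at [ 0.5032 -0.1862  0.148 ] hd 172.95 F [-0.9  1.4 -4.9] t 21.45 grip 25.8
[0.008, -0.016, 0.006] [-0.035, -0.036, 2.834]
```

Request:
drive_tool([
  [[0.008, -0.016, 0.006], [-0.035, -0.036, 0.8], 10],
  [[0.008, -0.016, 0.006], [-0.035, -0.036, 1.6], 10],
  [[0.008, -0.016, 0.006], [-0.035, -0.036, 2.3], 10],
  [[0.008, -0.016, 0.006], [-0.035, -0.036, 2.7], 10],
  [[0.008, -0.016, 0.006], [-0.035, -0.036, 2.84], 10],
  [[0.008, -0.016, 0.006], [-0.035, -0.036, 2.84], 10],
  [[0.008, -0.016, 0.006], [-0.035, -0.036, 2.84], 10],
  [[0.008, -0.016, 0.006], [-0.035, -0.036, 2.84], 10],
])

```text
clock: 22.25
ee_pos: [0.5049, -0.1877, 0.0643]
tcp_rot: [[-0.992, 0.124, 0.002], [0.124, 0.992, -0.001], [-0.003, -0.001, -1.0]]
wrist_force: [0.1, 0.6, -4.4]
grip_width: 0.268
```

Request:
drive_tool([
  [[0, 0, 0], [-0.05, 0, 0.03], 10],
  [[0, 0, 0], [-0.1, 0, 0.03], 10],
  [[0, 0, 0], [-0.15, 0, 0.03], 10],
  [[0, 0, 0], [-0.18, 0, 0.03], 10],
  [[0, 0, 0], [-0.18, 0, 0.03], 10],
  [[0, 0, 0], [-0.18, 0, 0.03], 10],
])

```text
clock: 22.85
ee_pos: [0.5102, -0.1883, 0.0633]
tcp_rot: [[-0.992, 0.123, 0.002], [0.123, 0.992, -0.001], [-0.002, -0.001, -1.0]]
wrist_force: [0.0, -0.1, -5.2]
grip_width: 0.272
```

Request:
drive_tool([
  [[0, 0, 0], [-0.03, 0, 0], 10],
  [[0, 0, 0], [-0.067, 0, 0], 10],
  [[0, 0, 0], [-0.067, 0, 0], 10],
])

```text
clock: 23.15
ee_pos: [0.5123, -0.1886, 0.0633]
tcp_rot: [[-0.992, 0.123, 0.002], [0.123, 0.992, -0.001], [-0.002, -0.001, -1.0]]
wrist_force: [0.3, 0.1, -5.2]
grip_width: 0.273
```

Request:
drive_tool([
  [[0, 0, 0], [-0.03, 0, 0], 10],
  [[0, 0, 0], [-0.067, 0, 0], 10],
  [[0, 0, 0], [-0.067, 0, 0], 10],
])

```text
clock: 23.45
ee_pos: [0.5138, -0.1888, 0.0631]
tcp_rot: [[-0.992, 0.123, 0.001], [0.123, 0.992, -0.001], [-0.001, -0.001, -1.0]]
wrist_force: [-3.5, 0.3, -2.0]
grip_width: 0.268
```

```bash
python3 -c "
from h import *
s=state();print(s['ee_pos'][:2]@U,s['ee_pos'][:2]@V)
plan(uv(.5410,-.1236,.0627))"
```

```text
0.5331712032776571 -0.1238057370754433
at [ 0.5138 -0.1888  0.0631] hd 172.91 F [-3.5  0.3 -2. ] t 23.45 grip 25.5
[-0.004, 0.005, 0.002] [-0.26, 0.007, 0.013]
```

Request:
drive_tool([
  [[0, 0, 0], [-0.05, 0, 0.01], 10],
  [[0, 0, 0], [-0.1, 0, 0.01], 10],
  [[0, 0, 0], [-0.15, 0, 0.01], 10],
  [[0, 0, 0], [-0.2, 0, 0.01], 10],
  [[0, -0.02, 0], [-0.25, 0, 0.01], 10],
  [[0, -0.02, 0], [-0.285, 0, 0.01], 10],
  [[0, -0.02, 0], [-0.285, 0, 0.01], 10],
  [[0, -0.02, 0], [-0.285, 0, 0.01], 10],
])

```text
clock: 24.25
ee_pos: [0.5214, -0.1896, 0.0625]
tcp_rot: [[-0.992, 0.123, 0.001], [0.123, 0.992, -0.0], [-0.001, -0.0, -1.0]]
wrist_force: [-6.3, 0.4, -2.1]
grip_width: 0.27
```

```bash
python3 -c "
from h import *
s=state();print(s['ee_pos'][:2]@U,s['ee_pos'][:2]@V)
plan(uv(.5412,-.1236,.0475))"
```

```text
0.5408696747380545 -0.12373577892979158
at [ 0.5214 -0.1896  0.0625] hd 172.92 F [-6.3  0.4 -2.1] t 24.25 grip 25.7
[-0.002, 0.006, 0.003] [-0.009, 0.005, 0.5]
```

Request:
drive_tool([
  [[0, 0, 0], [-0.02, 0, 0], 10],
  [[0, 0, 0], [-0.02, 0, 0.1], 10],
  [[0, 0, 0], [-0.02, 0, 0.2], 10],
  [[0, 0, 0], [-0.02, 0, 0.3], 10],
  [[0, 0, 0], [-0.02, 0, 0.4], 10],
  [[0, 0, 0], [-0.02, 0, 0.46], 10],
  [[0, 0, 0], [-0.02, 0, 0.46], 10],
])

```text
clock: 24.95
ee_pos: [0.5212, -0.1895, 0.0482]
tcp_rot: [[-0.992, 0.123, -0.002], [0.123, 0.992, 0.0], [0.002, 0.0, -1.0]]
wrist_force: [-7.1, 0.6, -2.8]
grip_width: 0.273
```

Request:
drive_tool([
  [[0, 0, 0], [0, 0, 0.04], 10],
  [[0, 0, 0], [0, 0, 0.08], 10],
  [[0, 0, 0], [0, 0, 0.08], 10],
])

```text
clock: 25.25
ee_pos: [0.521, -0.1895, 0.0475]
tcp_rot: [[-0.992, 0.123, -0.003], [0.123, 0.992, 0.001], [0.003, 0.0, -1.0]]
wrist_force: [-12.1, 2.9, 8.6]
grip_width: 0.27
```

```bash
python3 -c "
from h import *
s=state();print(s['ee_pos'][:2]@U,s['ee_pos'][:2]@V)
plan(uv(.5390,-.1236,.0475))"
```

```text
0.5404552758143367 -0.12367096605538838
at [ 0.521  -0.1895  0.0475] hd 172.94 F [-12.1   2.9   8.6] t 25.25 grip 25.6
[0.002, -0.024, 0.005] [0.05, 0.003, 0.002]
```

Seated on the bed; ease back, release, retreat clear and look.

Request:
drive_tool([
  [[0, -0.02, 0], [0, 0, 0.02], 10],
  [[0, -0.03, 0], [0.04, 0, 0.03], 10],
  [[0, -0.03, 0], [0.07, 0, 0.03], 10],
  [[0, -0.03, 0], [0.07, 0, 0.03], 10],
])

```text
clock: 25.65
ee_pos: [0.5196, -0.1894, 0.0475]
tcp_rot: [[-0.992, 0.123, 0.002], [0.123, 0.992, -0.0], [-0.002, 0.0, -1.0]]
wrist_force: [-3.9, 0.9, 3.0]
grip_width: 0.273
```

Request:
drive_tool([
  [[0, 0, 0], [0, 0, 0], 38],
  [[0, 0, 0], [0, 0, 0], 38],
  [[0, 0, 0], [0, 0, 0], 38],
  [[0, 0, 0], [0, 0, 0], 38],
])

```text
clock: 26.05
ee_pos: [0.5201, -0.1896, 0.0478]
tcp_rot: [[-0.992, 0.123, 0.003], [0.123, 0.992, -0.001], [-0.003, -0.0, -1.0]]
wrist_force: [-0.3, -0.1, -0.7]
grip_width: 0.399
```

Request:
drive_tool([
  [[0, 0, 0], [0, 0, -0.5], 38],
  [[0, 0, 0], [0, 0, -1.3], 38],
  [[0, 0, 0], [0, 0, -2.5], 38],
  [[0, 0, 0], [0, 0, -3.5], 20],
  [[0, 0, 0], [0, 0, -5], 0],
  [[0, 0, 0], [0, 0, -5], 0],
  [[0, 0, 0], [3, 10, -5], 0],
  [[0, 0, 0], [3, 10, -5], 0],
  [[0, 0, 0], [3, 10, -5], 0],
  [[0, 0, 0], [3, 10, -5], 0],
  [[0, 0, 0], [3, 10, -5], 0],
  [[0, 0, 0], [3, 10, -5], 0],
])

```text
clock: 27.25
ee_pos: [0.4688, 0.108, 0.1982]
tcp_rot: [[-0.992, 0.123, 0.005], [0.123, 0.992, -0.0], [-0.005, 0.0, -1.0]]
wrist_force: [1.1, 0.2, 0.8]
grip_width: 0.01
```

```bash
python3 -c "
from h import *
a0=camera('side');b0=camera('top');cv2.imwrite('pics/s5.png',a0[...,::-1]);cv2.imwrite('pics/t5.png',b0[...,::-1])
a=a0[215:345,165:335,::-1];b=b0[140:265,270:410,::-1]
a=cv2.resize(a,None,fx=4.7,fy=4.7,interpolation=cv2.INTER_CUBIC)
cv2.imwrite('pics/c5.png',a);cv2.imwrite('pics/c6.png',cv2.resize(b0[...,::-1],(800,600)))
plan()"
```

```text
at [0.4682 0.111  0.1981] hd 173.37 F [ 0.5 -0.6 -1.3] t 27.35 grip 0.4
```

View pics/c5.png

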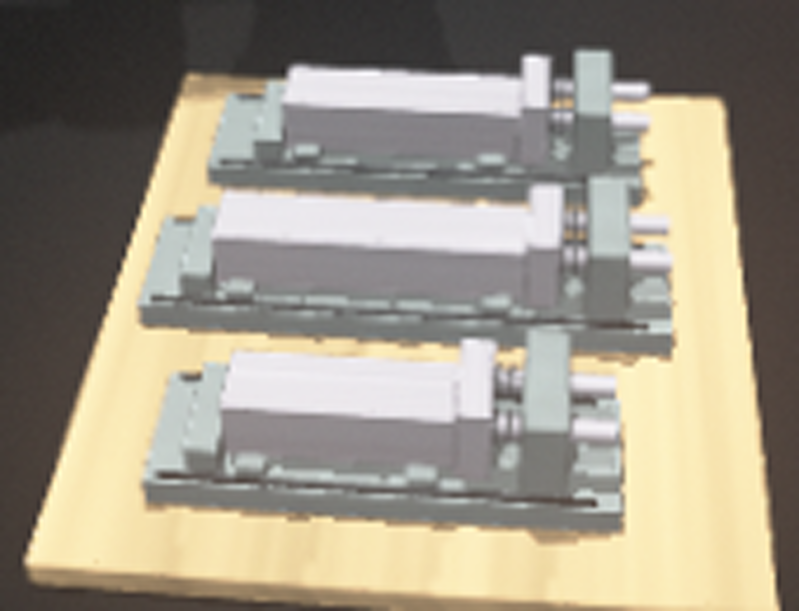

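View pics/c6.png

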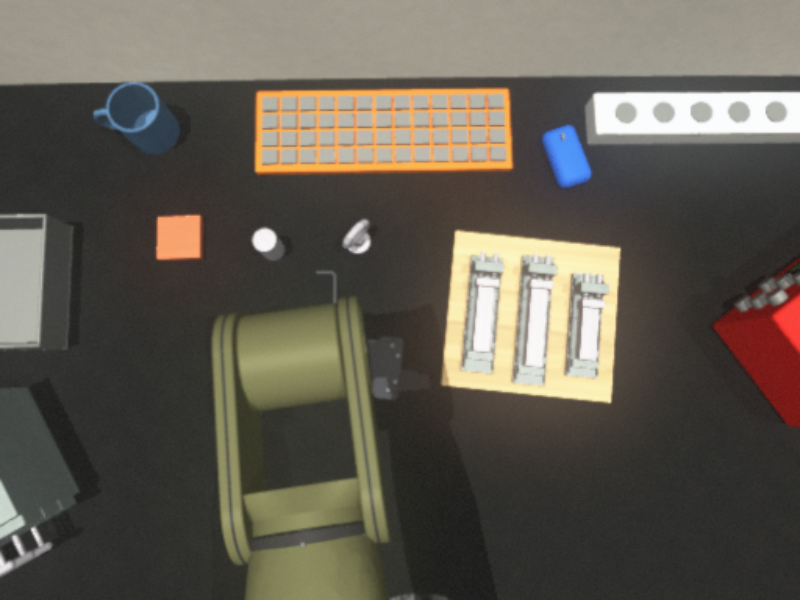

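Both views show the bars in the right cradles and bystanders unmoved. I'll measure plunger travel and bar-to-lip position numerically.

Run:
```python
from h import *
def prof(f,n,us,v,z):
    im=cv2.imread(f).astype(np.float32).mean(2)
    out=0
    for dv in(-.009,-.006,-.003,0,.003,.006,.009):
        P=np.array([[*(u*U+(v+dv)*V),z] for u in us]);p=project(n,P).astype(np.float32)
        out=out+cv2.remap(im,p[None,:,0],p[None,:,1],cv2.INTER_LINEAR)[0]
    return out/7
def edge(us,p,sgn):
    d=np.gradient(cv2.GaussianBlur(p[None],(1,1),0)[0])*sgn;i=np.argmax(d);return us[i]*1000
for nm,L,v,seat in(("short",.08,-.2055,.5358),("mid",.1,-.042,.5410),("long",.12,-.1237,.5374)):
    f=seat+L/2 # seated face
    us=np.arange(f-.012+.008,f+.019,.0005)
    for n,a,b in(("side","pics/side0.png","pics/s5.png"),("top","pics/top0.png","pics/t5.png")):
        k=np.ones(5)/5
        g=lambda fl,us,vv,z:np.convolve(prof(fl,n,us,vv,z),k,'same')[3:-3]
        e0=edge(us[3:-3],g(a,us,v,.0585),-1);e1=edge(us[3:-3],g(b,us,v,.0585),-1)
        ub=np.arange(f-L-.012,f-L+.012,.0005)
        t=edge(ub[3:-3],g(b,ub,v,.05),1)
        print(nm,n,"plate far edge rest/now",e0.round(1),e1.round(1),"d",(e1-e0).round(1),"| bar tail",t.round(1),"expected lip",round((f-L)*1000,1))
```

```text
short side plate far edge rest/now 581.8 587.3 d 5.5 | bar tail 496.8 expected lip 495.8
short top plate far edge rest/now 580.3 587.3 d 7.0 | bar tail 495.8 expected lip 495.8
mid side plate far edge rest/now 597.5 603.0 d 5.5 | bar tail 492.0 expected lip 491.0
mid top plate far edge rest/now 596.5 605.0 d 8.5 | bar tail 491.5 expected lip 491.0
long side plate far edge rest/now 602.9 609.4 d 6.5 | bar tail 478.4 expected lip 477.4
long top plate far edge rest/now 602.4 608.9 d 6.5 | bar tail 477.4 expected lip 477.4
```

Plunger travel is 5.5–8.5 mm by sight (6 expected). With time left, I'll confirm each bar is down by pressing lightly with closed fingertips (bar top at 0.050 → TCP 0.067).

```bash
python3 -c "
from h import *
plan(uv(.541,-.042,.11),uv(.541,-.042,.072))"
```

```text
at [0.4682 0.111  0.1981] hd 173.37 F [ 0.5 -0.6 -1.3] t 27.35 grip 0.4
[0.012, 0.028, 0.059] [-2.935, -7.028, 2.936]
[0.012, 0.028, 0.059] [-2.931, -7.03, 4.202]
```

Request:
drive_tool([
  [[0.012, 0.028, 0.06], [-1.5, -3.5, 0.5], 0],
  [[0.012, 0.028, 0.06], [-2.93, -7.03, 1], 0],
  [[0.012, 0.028, 0.06], [-2.93, -7.03, 1], 0],
  [[0.012, 0.028, 0.06], [-2.93, -7.03, 1], 0],
  [[0.012, 0.028, 0.06], [-2.93, -7.03, 1.5], 0],
  [[0.012, 0.028, 0.06], [-2.93, -7.03, 2.3], 0],
  [[0.012, 0.028, 0.06], [-2.93, -7.03, 3], 0],
  [[0.012, 0.028, 0.06], [-2.93, -7.03, 3.6], 0],
  [[0.012, 0.028, 0.06], [-2.93, -7.03, 4], 0],
  [[0.012, 0.028, 0.06], [-2.93, -7.03, 4.2], 0],
  [[0.012, 0.028, 0.06], [-2.93, -7.03, 4.2], 0],
  [[0.012, 0.028, 0.06], [-2.93, -7.03, 4.2], 0],
])

```text
clock: 28.55
ee_pos: [0.5323, -0.1088, 0.073]
tcp_rot: [[-0.992, 0.124, 0.001], [0.124, 0.992, -0.001], [-0.001, -0.0, -1.0]]
wrist_force: [1.1, -0.1, 0.9]
grip_width: 0.007
```

```bash
python3 -c "
from h import *
plan(uv(.541,-.042,.0665))"
```

```text
at [ 0.5323 -0.1088  0.073 ] hd 172.89 F [ 1.1 -0.1  0.9] t 28.55 grip 0.6
[-0.002, 0.011, -0.001] [0.023, 0.005, 0.218]
```

Request:
drive_tool([
  [[0, 0, 0], [0.02, 0, 0.08], 0],
  [[0, 0, 0], [0.02, 0, 0.15], 0],
  [[0, 0, 0], [0.02, 0, 0.21], 0],
  [[0, 0, 0], [0.02, 0, 0.25], 0],
  [[0, 0, 0], [0.02, 0, 0.25], 0],
])

```text
clock: 29.05
ee_pos: [0.532, -0.1087, 0.0672]
tcp_rot: [[-0.992, 0.123, 0.001], [0.123, 0.992, -0.001], [-0.001, -0.0, -1.0]]
wrist_force: [-4.0, 1.6, 9.5]
grip_width: 0.005
```

Request:
drive_tool([
  [[0, 0, 0], [0, 0, 0], 0],
  [[0, 0, 0], [0, 0, -0.7], 0],
  [[0, 0, 0], [0.12, -1.4, -1], 0],
  [[0, 0, 0], [0.12, -2.73, -1], 0],
  [[0, 0, 0], [0.12, -2.73, -1], 0],
  [[0, 0, 0], [0.12, -2.73, -0.5], 0],
  [[0, 0, 0], [0.12, -2.73, -0.2], 0],
  [[0, 0, 0], [0.12, -2.73, -0.2], 0],
  [[0, 0, 0], [0.12, -2.73, -0.1], 0],
  [[0, 0, 0], [0.12, -2.73, 0], 0],
  [[0, 0, 0], [0.12, -2.73, 0.05], 0],
  [[0, 0, 0], [0.12, -2.73, 0.05], 0],
])

```text
clock: 30.25
ee_pos: [0.5187, -0.189, 0.0673]
tcp_rot: [[-0.992, 0.123, 0.001], [0.123, 0.992, 0.0], [-0.001, 0.0, -1.0]]
wrist_force: [-4.0, 3.0, 7.8]
grip_width: 0.003
```

Request:
drive_tool([
  [[0, 0, 0], [0, 0, 0], 0],
  [[0, 0, 0], [0, 0, -0.7], 0],
  [[0, 0, 0], [0.05, -1.4, -1], 0],
  [[0, 0, 0], [0.05, -2.73, -1], 0],
  [[0, 0, 0], [0.05, -2.73, -1], 0],
  [[0, 0, 0], [0.05, -2.73, -0.5], 0],
  [[0, 0, 0], [0.05, -2.73, -0.2], 0],
  [[0, 0, 0], [0.05, -2.73, -0.2], 0],
  [[0, 0, 0], [0.05, -2.73, -0.1], 0],
  [[0, 0, 0], [0.05, -2.73, 0], 0],
  [[0, 0, 0], [0.05, -2.73, 0.05], 0],
  [[0, 0, 0], [0.05, -2.73, 0.05], 0],
])

```text
clock: 31.45
ee_pos: [0.5074, -0.2695, 0.0673]
tcp_rot: [[-0.992, 0.122, 0.0], [0.122, 0.992, 0.001], [-0.0, 0.001, -1.0]]
wrist_force: [-4.1, 3.2, 7.3]
grip_width: 0.003
```

Request:
drive_tool([
  [[0, 0, 0], [0, 0, -0.5], 0],
  [[0, 0, 0], [0, 0, -1.5], 0],
  [[0, 0, 0], [0, 0, -3], 0],
  [[0, 0, 0], [0, 0, -4.5], 0],
  [[0, 0, 0], [2, 12, -5], 0],
  [[0, 0, 0], [2, 12, -5], 0],
  [[0, 0, 0], [2, 12, -5], 0],
  [[0, 0, 0], [2, 12, -5], 0],
  [[0, 0, 0], [2, 12, -5], 0],
  [[0, 0, 0], [2, 12, -5], 0],
  [[0, 0, 0], [2, 12, -5], 0],
  [[0, 0, 0], [2, 12, -5], 0],
])

```text
clock: 32.65
ee_pos: [0.4913, 0.099, 0.2185]
tcp_rot: [[-0.993, 0.118, 0.002], [0.118, 0.993, 0.002], [-0.002, 0.003, -1.0]]
wrist_force: [0.9, -0.4, 0.6]
grip_width: 0.006
```

```bash
python3 -c "
from h import *
a0=camera('side');print('changed px vs s5 in rack:',int((np.abs(a0[215:345,165:335].astype(int)-cv2.imread('pics/s5.png')[215:345,165:335,::-1]).max(2)>40).sum()))
cv2.imwrite('pics/c7.png',cv2.resize(a0[100:350,100:350,::-1],(600,600),interpolation=cv2.INTER_CUBIC));plan()"
```

```text
changed px vs s5 in rack: 34
at [0.4914 0.0993 0.2183] hd 173.27 F [0.1 0.9 0. ] t 32.7 grip 0.2
```

View pics/c7.png

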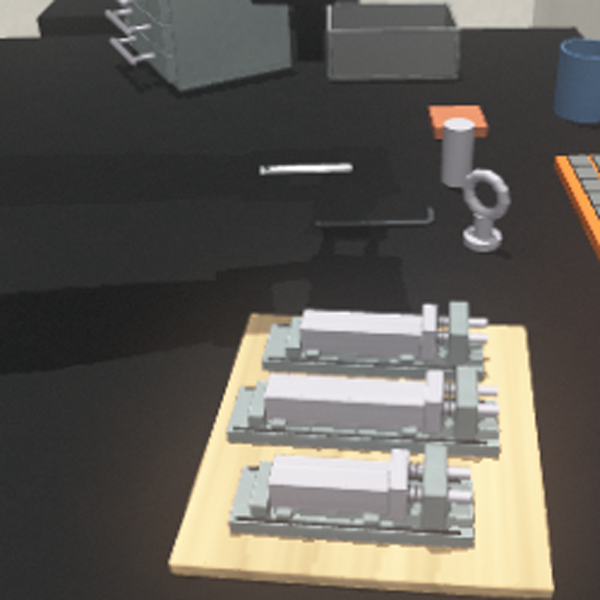

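The last picture shows all three bars lying flat between lip and plunger, with the hex key, gauge strip, column, eyebolt and shims still in place.

```bash
python3 -c "
from plant import *
print(finish_job())"
```

```text
the job is handed in; nothing more can be done
None
```

All three bars (80, 100 and 120 mm) are in their matching cradles, and the job was handed in at about 32.7 s of the 72 s allowed. For each bar I felt for the plunger (contact at about 3.5 N), pushed it back about 8 mm, lowered the bar behind the lip, pressed it down and let go.

- **Flatness:** pressing each bar top with closed fingertips (7–10 N) stopped at the height expected for a bar flat on the bed, to within 0.3 mm.
- **Against the lip:** the bar ends sit within about 1 mm of the expected lip position in both camera views. The lip position is my own estimate from touch and camera.
- **Plunger travel:** by camera it came out at 5.5–7.0 mm for the short bar and 6.5 mm for the long one, against 6 mm expected.
- **A disagreement:** the mid bar's travel read 5.5 mm in the side view and 8.5 mm in the top view. I put this down to low image resolution, because its end lines up with the lip like the others.
- **Other objects:** the bystanders look unmoved in the final pictures, judged by eye only. The gripper was clear of everything at hand-in.

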